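# Reset the popped breakers of a power box

## Robot

A 6-joint arm with a two-finger parallel gripper is mounted at the origin on a cart in front of the work surface, level with it; the furniture and walls round the work are solid. World frame = base frame: x ahead of the robot, y to its left, z up, the work surface at z = 0. Lengths are in m, angles in degrees, forces in N, time in s.
With the tool pointing down it reaches from about 0.25 to 0.725 m from the base axis. Payload 9.7 kg.
Tool frame: the origin (TCP) lies on the mounting face of the last link; the fingertips stand 173 mm ahead of it and the grasp point (between the pads) lies 155 mm ahead of it; z points along the fingers, y is the line along which they close (so a half turn about z gives the same grasp; the last joint's range is limited). The gripper opens to 85 mm and grips with 20 to 120 N. Pads are 22 mm wide; open, the fingers measure 114 mm over their backs; the gripper's body (76 mm by 85 mm) begins 54 mm behind the grasp point. The pads swing forward as they close: fully open they stand 13 mm farther back than shut.
Start: joints at [-73.682, 4.979, 10.078, 95.1, 0, 90], TCP at [0.155, -0.528, 0.405] pointing down, gripper open.
Joint ranges: [-179.16, 179.16], [-48.56, 103.87], [-65.8, 70.77], [-126.05, 130.52], [-82.76, 87.17], [-180, 180]. Speed limits (degrees/s): [127.2, 127.2, 147.25, 180, 180, 180].

## Interface

Orientations are given as [roll, pitch, yaw] about the fixed x, y, z axes, in that order (R = Rz(yaw) Ry(pitch) Rx(roll)).
In Python, from workcell import bot, camera, camera_model, outline_of, pinpoint gives the robot as it stands.
- The arm moves only by the tool move_arm, never from a script. Its arguments are lists of equal length, an entry for each row: "jaw": the closure, from 0 (fully open) to 1 (shut); "delta_pos": the shift along the world's x, y, z in m, a list of three; "yaw": the turn about the world's z in rad. In form: {"jaw": [jaw, ...], "delta_pos": [[dx, dy, dz], ...], "yaw": [yaw, ...]}. A call has 1 to 10 rows; each row shifts and turns the commanded pose from where the row before left it; what a row does not reach is not made up. A row lasts 1/12 s, in which the tool goes at most 41.7 mm and 7.16 degrees, less where a joint would pass 70% of its speed; a pose out of reach is approached as far as the arm can. A call with a gripper value outside its range is refused whole. The fingers move at their own pace and stop on an object; "force" is the grip in N (left out, the last holds). Time passes only in rows, so rows that do not move let the fingers close. It gives the time, the measured TCP pose, the force, the opening and the grip force at its end, in the units of the state.
- bot.get_obs(): the state, without advancing time (a new reading comes with each control period).
- camera(name): name is "scene" or "top"; returns the picture (480x640x3 uint8, red, green, blue); there is no depth.
- camera_model(name): a dict with "fx", "fy", "cx", "cy" (pixels), "R" (3x3) and "t" (3): a world point X has camera coordinates R X + t. Camera axes: x right, y down, z forward; pixel columns grow to the right and rows downward; lengths in m; the calibration is good to about 2 mm. A picture is of the moment at which its call begins. camera_model takes no time and is no camera call.
- bot.job_done(): hands the job in; it is judged then, once.
Trained networks look in the newest picture that a camera, given by its name, has taken for a name from the list of things; names that differ only in an ending like _2 or _b are one class to them, and where a whole thing is asked for, a point or a joint stands for the part that bears it (a point fixed in the world has none). Each returns a list of dicts, best first, with "confidence" (0 to 1); they miss things now and then, are a little off and sometimes report something else, mostly with a low value. They report only what shows in the picture. A call takes as long as a camera call.
- outline_of(camera, thing): "mask" (480x640 bool, what is visible of it) and "xy" ([column, row] in pixels, amid what is visible of it).
- pinpoint(camera, thing): "xy" ([column, row] in pixels: a listed point, or the origin of a listed thing).
The state is a dict: "time": time; "q": joint angles; "qd": joint speeds; "joint_efforts": joint torques, N m; "ee_pos": TCP position; "tcp_rot": TCP orientation; "wrist_force": force on the tool from outside, world axes, zero at the start; "torque": the same for the moment, N m; "opening": finger opening in m; "grasp_force": force on a finger pad.
Only numpy, scipy, OpenCV 4.12 (cv2) and the standard library are available. Lean on these libraries where they do the work, as an engineer would, in place of code of your own. Each camera call takes 0.05 s, during which the arm holds its last target. There are 200 camera calls.

## Task

All four breaker buttons on the portable power box have popped out. Reset three of them by pressing each lightly all the way in with the fingertips: red (the main) first, then yellow, then blue, and take your hand away. Leave the white one popped out, do not shift or lift the box, and leave the jar, the tape measure and the chisel alone.

Things in the scene. Friction and masses are not known exactly. Their poses are not given: they have to be found in the camera images.
- power_box: Loose power distribution box, 140 x 120 mm (x, y), 1.4 kg, black with grey lid (face 60 mm above the bench), blue socket flaps on its -x side. Origin: centre of underside, z up. May stand at any yaw. Four round buttons 22 mm across rise from the lid through steel collars (31 mm across, 3 mm high); neighbours are 56 mm apart centre to centre.
- red_top (a point): Centre of the flat top of the red button, at x = +28, y = +28 mm on the box; moves with the button. Popped out it is 81 mm above the bench, fully in 71 mm.
- red_button (a joint): Travel of the red button in m: 0 popped out (it may start up to 0.0015 in), 0.010 fully in. It slides straight down against a steady friction of about 3 N and stays where it is pushed. At 0.010 its stem meets a stop; only its sprung cap then yields up to 5 mm more, from 4 N to 9 N, and comes back when released. Beyond that it is hard.
- yellow_top (a point): Centre of the flat top of the yellow button, at x = +28, y = -28 mm on the box; moves with the button. Popped out it is 81 mm above the bench, fully in 71 mm.
- yellow_button (a joint): Travel of the yellow button in m: 0 popped out (it may start up to 0.0015 in), 0.010 fully in. It slides straight down against a steady friction of about 3 N and stays where it is pushed. At 0.010 its stem meets a stop; only its sprung cap then yields up to 5 mm more, from 4 N to 9 N, and comes back when released. Beyond that it is hard.
- blue_top (a point): Centre of the flat top of the blue button, at x = -28, y = +28 mm on the box; moves with the button. Popped out it is 81 mm above the bench, fully in 71 mm.
- blue_button (a joint): Travel of the blue button in m: 0 popped out (it may start up to 0.0015 in), 0.010 fully in. It slides straight down against a steady friction of about 3 N and stays where it is pushed. At 0.010 its stem meets a stop; only its sprung cap then yields up to 5 mm more, from 4 N to 9 N, and comes back when released. Beyond that it is hard.
- white_top (a point): Centre of the flat top of the white button, at x = -28, y = -28 mm on the box; moves with the button. Popped out it is 81 mm above the bench, fully in 71 mm.
- white_button (a joint): Travel of the white button in m: 0 popped out (it may start up to 0.0015 in), 0.010 fully in. It slides straight down against a steady friction of about 3 N and stays where it is pushed. At 0.010 its stem meets a stop; only its sprung cap then yields up to 5 mm more, from 4 N to 9 N, and comes back when released. Beyond that it is hard.
- parts_jar: Bystander: clear jar with a pale cap, 44 mm across, 82 mm tall, upright. Origin: centre of its underside.
- tape_measure: Bystander: yellow tape measure standing on edge, 36 x 83 x 62 mm. Origin: centre of its underside.
- chisel: Bystander: chisel with orange handle, 150 mm long along its y, 27 mm high, lying. Origin: centre of its underside.

How it is judged (in metres and radians):
On the way, in this order (a step that is already met when the one before it is completed fails the run):
1. red is pressed fully in while the others are still out (value of joint red_button above 0.008 m and value of joint each of yellow_button, blue_button, white_button below 0.004 m), for 0.1 s.
2. then yellow is fully in while blue and white are still out (value of joint each of red_button, yellow_button above 0.008 m and value of joint each of blue_button, white_button below 0.004 m), for 0.1 s.
3. then blue is fully in while white is still out (value of joint each of red_button, yellow_button, blue_button above 0.008 m and value of joint white_button below 0.004 m), for 0.1 s.
At the end, for the whole second after the job is handed in: Red, yellow and blue are pressed in by more than 8 mm of their 10 mm, white by less than 4 mm; the box stands flat at rest within 20 mm of its starting place, and jar, tape measure and chisel within 15 mm of theirs (all of step 3 and distance of power_box from where it was at the start of the episode below 0.02 m and angle between power_box's own z axis and vertical below 0.05 rad and linear speed of power_box below 0.02 m/s and distance of each of parts_jar, tape_measure, chisel from where it was at the start of the episode below 0.015 m); the robot touches nothing.
It fails at once if a button is pressed (over 4 mm) out of turn: yellow or blue before red is in, or blue before yellow is in ((value of joint red_button below 0.008 m and value of joint any of yellow_button, blue_button above 0.004 m) or (value of joint yellow_button below 0.008 m and value of joint blue_button above 0.004 m)).
It fails at once if the white button is pressed in (over 4 mm) (value of joint white_button above 0.004 m).
It fails at once if the fingers press on the box or a button with more than 30 N (contact force between the fingers and power_box above 30 N).
It fails at once if the box is shifted or lifted by more than 20 mm or tipped by more than 0.15 rad (distance of power_box from where it was at the start of the episode above 0.02 m or angle between power_box's own z axis and vertical above 0.15 rad).
It fails at once if the jar, the tape measure or the chisel is moved more than 15 mm (distance of any of parts_jar, tape_measure, chisel from where it was at the start of the episode above 0.015 m).
It also fails if it takes over 42 s, if anything falls off the work surface, if the arm or the gripper's body presses on something with over 40 N, if the wrist force passes 120 N, or if a joint passes its speed limit or range.

## Working session

There is one attempt and no reset: what is moved stays moved. The work goes in short steps, Python scripts to look and compute and a tool call to move; the robot and the scene stay as the last step left them, time stands still between calls to the robot, and variables do not carry over. Pictures are saved under pics/ and viewed, at most 10 in all, crops included, and the job is handed in when it is done.

Besides the shell and the picture viewer there is one more tool, called after "Call:" as name(argument=value, ...), one argument or row to a line, values as JSON. move_arm: Moves the arm, as the interface text tells. Its arguments: {"type":"object","properties":{"jaw":{"type":"array"},"delta_pos":{"type":"array"},"yaw":{"type":"array"},"force":{"type":"number"}},"required":["jaw","delta_pos","yaw"]}

```bash
mkdir -p pics; cat > h.py <<'E'
import numpy as np,cv2
from workcell import bot,camera,camera_model,outline_of,pinpoint
def ray(cam,xy,z):
    m=camera_model(cam);R=np.array(m["R"]);t=np.array(m["t"])
    d=R.T@np.array([(xy[0]-m["cx"])/m["fx"],(xy[1]-m["cy"])/m["fy"],1]);c=-R.T@t
    return c+d*(z-c[2])/d[2]
E
python3 - <<'E'
from h import *
a=camera("top");b=camera("scene")
cv2.imwrite("pics/top.png",a[...,::-1]);cv2.imwrite("pics/scene.png",b[...,::-1])
for c in("top","scene"):
  for n in("red","yellow","blue","white"):
    for d in pinpoint(c,n+"_top")[:2]:print(c,n,np.round(d["xy"],1),round(d["confidence"],2),np.round(ray(c,d["xy"],.0805),4))
for n,z in(("power_box",0),("parts_jar",0),("tape_measure",0),("chisel",0)):
    for d in pinpoint("top",n)[:1]:print(n,np.round(d["xy"],1),round(d["confidence"],2),np.round(ray("top",d["xy"],z),4))
o=bot.get_obs();print(o["time"],o["ee_pos"],o["tcp_rot"],o["opening"])
E
```

```text
top red [248.3 289. ] 0.73 [ 0.5034 -0.2711  0.0805]
top yellow [235.2 260.4] 0.57 [ 0.5483 -0.2448  0.0805]
top blue [276.6 275. ] 0.47 [ 0.5299 -0.3144  0.0805]
top white [262.  246.3] 0.69 [ 0.5752 -0.2859  0.0805]
scene red [316.3 311.6] 0.83 [ 0.5007 -0.2745  0.0805]
scene yellow [275.9 317.2] 0.56 [ 0.5434 -0.2382  0.0805]
scene blue [318.6 284. ] 0.68 [ 0.5224 -0.3161  0.0805]
scene white [277.  281.4] 0.46 [ 0.5763 -0.2891  0.0805]
scene white [297.2 328. ] 0.37 [ 0.5091 -0.2389  0.0805]
power_box [258.9 273.8] 0.82 [ 0.5419 -0.2756  0.    ]
parts_jar [239.4 182.4] 0.73 [ 0.7055 -0.2229  0.    ]
tape_measure [393.5 250.4] 0.75 [ 0.6028 -0.5081  0.    ]
chisel [411.  341.6] 0.9 [ 0.4463 -0.5473  0.    ]
0.7 [ 0.15453891 -0.52783556  0.40470702] [1.79997694e+02 1.15732960e-03 1.63191056e+01] 0.08525876896198113
```

View pics/top.png

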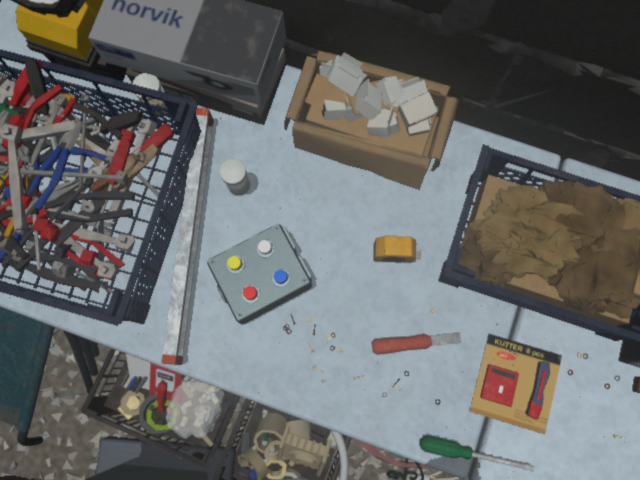

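View pics/scene.png

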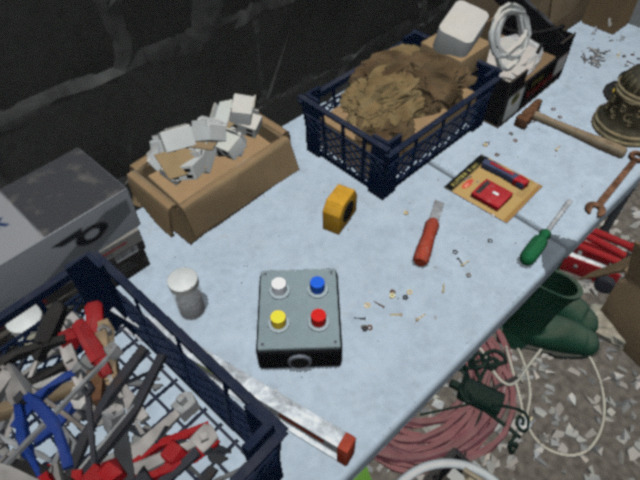

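The top view shows the box with red at about (250,293), yellow (234,263), blue (281,277) and white (265,247). The scene view agrees, with the buttons near (318,317), (278,319), (317,284) and (279,285). The network points are a few pixels off and give a spacing of 51 mm where it should be 56. I'll refine with colour blobs and a rigid fit.

```bash
cat > fit.py <<'E'
from h import *
from scipy.optimize import least_squares
L={"red":(28,28),"yellow":(28,-28),"blue":(-28,28),"white":(-28,-28)}
seed={"top":dict(red=(250,293),yellow=(234,263),blue=(281,277),white=(265,247)),"scene":dict(red=(318,317),yellow=(278,319),blue=(317,284),white=(279,285))}
def proj(c,P):
    m=camera_model(c);X=np.asarray(P)@np.array(m["R"]).T+np.array(m["t"])
    return np.c_[m["fx"]*X[:,0]/X[:,2]+m["cx"],m["fy"]*X[:,1]/X[:,2]+m["cy"]]
def blobs(c,im):
    hsv=cv2.cvtColor(im,cv2.COLOR_RGB2HSV).astype(int);h,s,v=hsv[...,0],hsv[...,1],hsv[...,2];out={}
    M=dict(red=((h<8)|(h>172))&(s>130),yellow=(abs(h-27)<8)&(s>130),blue=(abs(h-112)<12)&(s>140),white=(s<35)&(v>175))
    for n,p in seed[c].items():
        k=np.zeros(h.shape,np.uint8);cv2.circle(k,p,16,1,-1)
        _,lab,st,ce=cv2.connectedComponentsWithStats((M[n]&(k>0)).astype(np.uint8))
        i=1+np.argmax(st[1:,4]);out[n]=(ce[i],st[i])
    return out
a=np.linspace(0,2*np.pi,24,endpoint=False)
def model(c,p,n):
    C,S=np.cos(p[2]),np.sin(p[2]);l=np.array(L[n])/1e3
    x,y=p[0]+C*l[0]-S*l[1],p[1]+S*l[0]+C*l[1]
    P=[[x+.011*np.cos(t),y+.011*np.sin(t),z] for z in(.064,.0805) for t in a]
    mo=cv2.moments(cv2.convexHull(proj(c,P).astype(np.float32)));return np.array([mo["m10"],mo["m01"]])/mo["m00"],mo["m00"]
def fit(cs,B):
    f=lambda p:np.concatenate([model(c,p,n)[0]-B[c][n][0] for c in cs for n in L])
    best=min((least_squares(f,[.54,-.277,y],x_scale=[.01,.01,.1],diff_step=1e-4) for y in(-2.6,-1,.5,2)),key=lambda r:r.cost);return best
if __name__=="__main__":
    B={c:blobs(c,cv2.imread(f"pics/{c}.png")[...,::-1].copy()) for c in seed}
    for cs in(("top",),("scene",),("top","scene")):
        r=fit(cs,B);p=r.x;print(cs,np.round(p[:2],4),np.degrees(p[2]),"res px",np.round(r.fun,1))
        for n in L:
            C,S=np.cos(p[2]),np.sin(p[2]);l=np.array(L[n])/1e3
            print("  ",n,np.round([p[0]+C*l[0]-S*l[1],p[1]+S*l[0]+C*l[1]],4),[(B[c][n][1][4],round(model(c,p,n)[1])) for c in cs])
E
python3 fit.py
```

```text
('top',) [ 0.5383 -0.2803] -236.37726513507374 res px [ 0.  -0.2 -0.1  0.  -0.2 -0.4  0.2  0.5]
   red [ 0.4995 -0.2725] [(np.int32(120), 167)]
   yellow [ 0.5461 -0.2415] [(np.int32(120), 169)]
   blue [ 0.5305 -0.3191] [(np.int32(120), 163)]
   white [ 0.5771 -0.2881] [(np.int32(118), 166)]
('scene',) [ 0.5362 -0.2814] 122.54889131170145 res px [-0.3 -0.5 -0.3 -1.2  0.2 -0.2  0.4  2.1]
   red [ 0.4975 -0.2729] [(np.int32(207), 267)]
   yellow [ 0.5447 -0.2428] [(np.int32(204), 269)]
   blue [ 0.5277 -0.3201] [(np.int32(192), 244)]
   white [ 0.5749 -0.29  ] [(np.int32(158), 245)]
('top', 'scene') [ 0.5371 -0.281 ] 123.06209408053415 res px [ 0.1  0.5  0.4  0.6  0.1  0.6  0.8  1.3 -0.9 -0.7 -0.9 -1.1 -0.6 -0.4
 -0.4  2.2]
   red [ 0.4984 -0.2728] [(np.int32(120), 167), (np.int32(207), 267)]
   yellow [ 0.5453 -0.2422] [(np.int32(120), 169), (np.int32(204), 269)]
   blue [ 0.5289 -0.3197] [(np.int32(120), 163), (np.int32(192), 244)]
   white [ 0.5758 -0.2892] [(np.int32(118), 166), (np.int32(158), 245)]
```

Call:
move_arm(
  jaw=[1, 1, 1, 1, 1, 1, 1, 1, 1, 1],
  delta_pos=[
    [0.03, 0.022, -0.005],
    [0.03, 0.022, -0.005],
    [0.03, 0.022, -0.005],
    [0.03, 0.022, -0.005],
    [0.03, 0.022, -0.005],
    [0.03, 0.022, -0.005],
    [0.03, 0.022, -0.005],
    [0.03, 0.022, -0.005],
    [0.03, 0.022, -0.005],
    [0.03, 0.022, -0.005],
  ],
  yaw=[0, 0, 0, 0, 0, 0, 0, 0, 0, 0],
  force=20,
)

```text
time: 1.53
ee_pos: [0.4558, -0.3064, 0.3546]
tcp_rot: [180.0, -0.0, 16.3]
wrist_force: [0.3, -0.6, 0.4]
opening: 0.0001
grasp_force: 0.0
```

Call:
move_arm(
  jaw=[1, 1, 1, 1, 1, 1],
  delta_pos=[
    [0.0216, 0.0169, -0.02],
    [0.0216, 0.0169, -0.02],
    [0, 0, -0.02],
    [0, 0, -0.02],
    [0, 0, 0],
    [0, 0, 0],
  ],
  yaw=[0, 0, 0, 0, 0, 0],
)

```text
time: 2.03
ee_pos: [0.4975, -0.2738, 0.2742]
tcp_rot: [-179.9, 0.1, 16.3]
wrist_force: [0.3, 0.1, 0.6]
opening: -0.0004
grasp_force: 0.0
```

```bash
python3 - <<'E'
from h import *
a=camera("top");b=camera("scene")
cv2.imwrite("pics/c.png",np.hstack([cv2.resize(x[r:r+150,c:c+150],(400,400)) for x,r,c in((a,200,180),(b,220,230))])[...,::-1])
o=bot.get_obs();print(o["time"],o["ee_pos"],o["wrist_force"])
E
```

```text
2.1333 [ 0.49778012 -0.27439498  0.27622372] [0.39507912 0.03361348 0.13285115]
```

View pics/c.png

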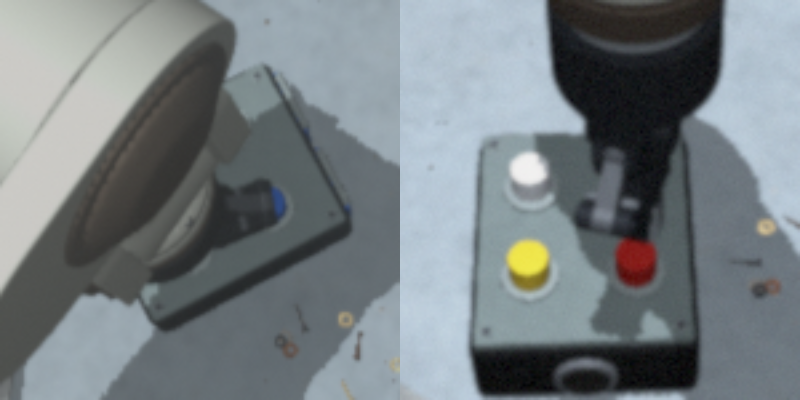

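The crops show the gripper over the box, with the shut fingertips near crop pixel (615,228) in the scene half, just above red at (636,250). I'll project where the tips should appear and compare.

```bash
python3 - <<'E'
from fit import *
from scipy.spatial.transform import Rotation as Ro
o=bot.get_obs();p=o["ee_pos"];R=Ro.from_euler("xyz",o["tcp_rot"],degrees=True).as_matrix()
for k,v in dict(tip=(0,0,.173),y14=(0,.0145,.173),y_14=(0,-.0145,.173),x11=(.011,0,.173),x_11=(-.011,0,.173)).items():
    X=p+R@np.array(v);print(k,np.round(X,4),np.round((proj("scene",[X])[0]-[230,220])*400/150+[400,0]),np.round((proj("top",[X])[0]-[180,200])*400/150))
print(np.round((proj("scene",[[.4984,-.2728,.0805]])[0]-[230,220])*400/150+[400,0]))
b=cv2.imread("pics/c.png")[100:300,550:750];cv2.imwrite("pics/d.png",cv2.resize(b,(600,600),interpolation=cv2.INTER_CUBIC))
E
```

```text
tip [ 0.498  -0.2745  0.1032] [634. 222.] [182. 242.]
y14 [ 0.5021 -0.2885  0.1032] [641. 199.] [206. 237.]
y_14 [ 0.494  -0.2606  0.1032] [626. 245.] [158. 247.]
x11 [ 0.5086 -0.2715  0.1032] [613. 217.] [179. 223.]
x_11 [ 0.4875 -0.2776  0.1032] [655. 227.] [185. 260.]
[632. 249.]
```

View pics/d.png

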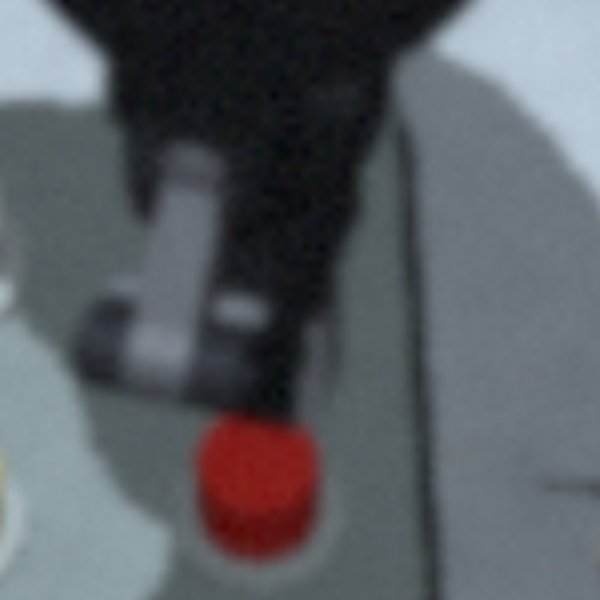

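```bash
python3 - <<'E'
from fit import *
from scipy.spatial.transform import Rotation as Ro
o=bot.get_obs();p=o["ee_pos"];R=Ro.from_euler("xyz",o["tcp_rot"],degrees=True).as_matrix()
m=camera_model("scene");print("cam",-np.array(m["R"]).T@m["t"]);m=camera_model("top");print("top",-np.array(m["R"]).T@m["t"])
for z in(.09,.11,.13,.15,.173):
  for y in(-.014,-.03,-.045):
    print(z,y,*[np.round((proj("scene",[p+R@np.array((x,y,z))])[0]-[230,220])*400/150+[-150,-100]).dot(1)*3+[0,0] for x in(-.012,0,.012)])
E
```

```text
cam [0.27528621 0.07465991 0.72292217]
top [ 0.37749556 -0.40834109  1.06884064]
0.09 -0.014 [297. 153.] [222. 135.] [147. 120.]
0.09 -0.03 [270. 237.] [192. 219.] [117. 201.]
0.09 -0.045 [243. 315.] [165. 300.] [ 87. 282.]
0.11 -0.014 [297. 228.] [225. 213.] [150. 198.]
0.11 -0.03 [273. 312.] [195. 294.] [120. 279.]
0.11 -0.045 [246. 390.] [168. 375.] [ 93. 357.]
0.13 -0.014 [300. 303.] [225. 285.] [153. 270.]
0.13 -0.03 [273. 384.] [198. 369.] [126. 351.]
0.13 -0.045 [246. 462.] [174. 447.] [ 99. 429.]
0.15 -0.014 [300. 372.] [228. 357.] [156. 342.]
0.15 -0.03 [273. 453.] [201. 438.] [129. 420.]
0.15 -0.045 [249. 531.] [177. 516.] [102. 498.]
0.173 -0.014 [300. 450.] [231. 435.] [162. 417.]
0.173 -0.03 [273. 531.] [204. 513.] [135. 498.]
0.173 -0.045 [249. 606.] [180. 591.] [108. 573.]
```

Call:
move_arm(
  jaw=[1, 1, 1, 1, 1, 1, 1, 1, 1, 1],
  delta_pos=[
    [0.0005, 0.0015, -0.008],
    [0, 0, -0.008],
    [0, 0, -0.003],
    [0, 0, -0.002],
    [0, 0, -0.002],
    [0, 0, -0.002],
    [0, 0, -0.002],
    [0, 0, -0.002],
    [0, 0, 0],
    [0, 0, 0],
  ],
  yaw=[0, 0, 0, 0, 0, 0, 0, 0, 0, 0],
)

```text
time: 2.97
ee_pos: [0.4983, -0.2726, 0.2455]
tcp_rot: [-180.0, -0.0, 16.3]
wrist_force: [0.3, -0.4, -0.4]
opening: 0.0002
grasp_force: 0.0
```

Call:
move_arm(
  jaw=[1, 1, 1, 1],
  delta_pos=[
    [0, 0, -0.001],
    [0, 0, -0.001],
    [0, 0, -0.001],
    [0, 0, 0],
  ],
  yaw=[0, 0, 0, 0],
)

```text
time: 3.3
ee_pos: [0.4983, -0.2726, 0.243]
tcp_rot: [180.0, -0.0, 16.3]
wrist_force: [-0.7, -0.2, 5.6]
opening: 0.0003
grasp_force: 2.7
```

Call:
move_arm(
  jaw=[1, 1, 1, 1, 1, 1, 1, 1, 1],
  delta_pos=[
    [0, 0, -0.001],
    [0, 0, 0],
    [0, 0, 0.01],
    [0, 0, 0.02],
    [0.0155, 0.01, 0],
    [0.0155, 0.01, 0],
    [0.0155, 0.0105, 0],
    [0, 0, 0],
    [0, 0, 0],
  ],
  yaw=[0, 0, 0, 0, 0, 0, 0, 0, 0],
)

```text
time: 4.05
ee_pos: [0.5451, -0.2416, 0.2717]
tcp_rot: [-180.0, 0.0, 16.4]
wrist_force: [-0.4, 0.7, -0.2]
opening: 0.0001
grasp_force: 0.0
```

```bash
python3 - <<'E'
from h import *
b=camera("scene")
cv2.imwrite("pics/e.png",cv2.resize(b[230:380,230:380],(600,600),interpolation=cv2.INTER_CUBIC)[...,::-1])
o=bot.get_obs();print(o["time"],o["ee_pos"],o["wrist_force"])
E
```

```text
4.1 [ 0.54463642 -0.2419818   0.27162822] [ 0.40850901 -0.09839252 -0.27748542]
```

View pics/e.png

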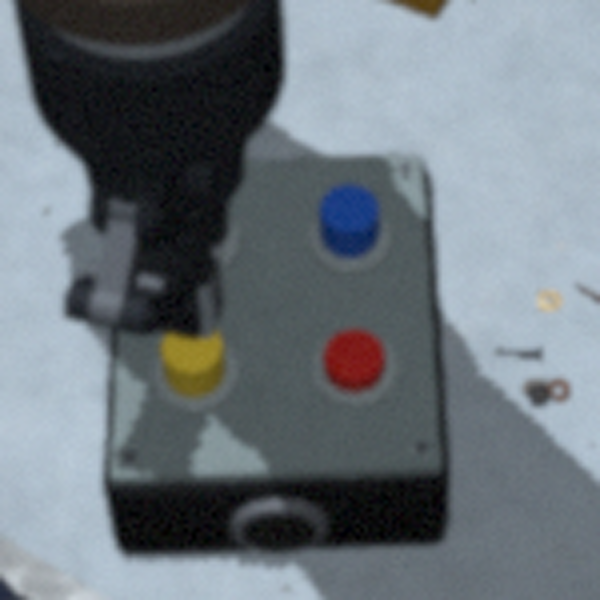

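The crop shows red flush at (355,360), with yellow (192,362) and blue (349,220) still out. The fingertips are over yellow.

Call:
move_arm(
  jaw=[1, 1, 1, 1, 1, 1, 1, 1, 1, 1],
  delta_pos=[
    [0, 0, -0.008],
    [0, 0, -0.008],
    [0, 0, -0.002],
    [0, 0, -0.002],
    [0, 0, -0.002],
    [0, 0, -0.002],
    [0, 0, -0.002],
    [0, 0, -0.002],
    [0, 0, -0.001],
    [0, 0, 0],
  ],
  yaw=[0, 0, 0, 0, 0, 0, 0, 0, 0, 0],
)

```text
time: 4.93
ee_pos: [0.5447, -0.2421, 0.2428]
tcp_rot: [180.0, 0.0, 16.3]
wrist_force: [-3.2, -1.6, 5.5]
opening: -0.0003
grasp_force: 2.8
```

Call:
move_arm(
  jaw=[1, 1, 1],
  delta_pos=[
    [0, 0, -0.001],
    [0, 0, 0],
    [0, 0, 0],
  ],
  yaw=[0, 0, 0],
)

```text
time: 5.18
ee_pos: [0.5447, -0.2421, 0.2421]
tcp_rot: [180.0, -0.0, 16.3]
wrist_force: [-3.7, -0.3, 6.1]
opening: -0.0004
grasp_force: 3.1
```

Call:
move_arm(
  jaw=[1, 1, 1, 1, 1, 1, 1, 1, 1],
  delta_pos=[
    [0, 0, 0.01],
    [0, 0, 0.02],
    [-0.004, -0.0195, 0],
    [-0.004, -0.0195, 0],
    [-0.004, -0.0195, 0],
    [-0.004, -0.019, 0],
    [0, 0, 0],
    [0, 0, 0],
    [0, 0, 0],
  ],
  yaw=[0, 0, 0, 0, 0, 0, 0, 0, 0],
)

```text
time: 5.93
ee_pos: [0.5289, -0.3192, 0.2717]
tcp_rot: [-180.0, -0.0, 16.3]
wrist_force: [0.7, 0.2, -0.6]
opening: 0.0001
grasp_force: 0.0
```

```bash
python3 - <<'E'
from h import *
b=camera("scene")
cv2.imwrite("pics/f.png",cv2.resize(b[230:380,230:380],(600,600),interpolation=cv2.INTER_CUBIC)[...,::-1])
E
```

```text
(no output)
```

View pics/f.png

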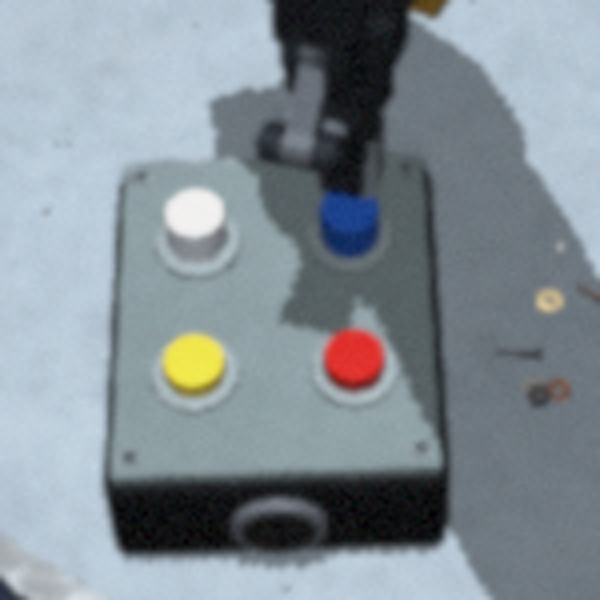

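Red (355,358) and yellow (194,362) are in. White (195,215) is out, and the tips are over blue (349,215).

Call:
move_arm(
  jaw=[1, 1, 1, 1, 1, 1, 1, 1, 1, 1],
  delta_pos=[
    [0, 0, -0.008],
    [0, 0, -0.008],
    [0, 0, -0.002],
    [0, 0, -0.002],
    [0, 0, -0.002],
    [0, 0, -0.002],
    [0, 0, -0.002],
    [0, 0, -0.002],
    [0, 0, -0.001],
    [0, 0, 0],
  ],
  yaw=[0, 0, 0, 0, 0, 0, 0, 0, 0, 0],
)

```text
time: 6.82
ee_pos: [0.5288, -0.3195, 0.2428]
tcp_rot: [-180.0, -0.0, 16.3]
wrist_force: [-0.6, 2.9, 5.2]
opening: 0.0
grasp_force: 2.8
```

Call:
move_arm(
  jaw=[1, 1, 1],
  delta_pos=[
    [0, 0, -0.001],
    [0, 0, 0],
    [0, 0, 0],
  ],
  yaw=[0, 0, 0],
)

```text
time: 7.07
ee_pos: [0.5287, -0.3195, 0.2421]
tcp_rot: [180.0, -0.0, 16.3]
wrist_force: [-2.0, 3.9, 5.6]
opening: -0.0002
grasp_force: 3.1
```

Pressed at 5.6 N. Now I'll raise the hand and move it back clear.

Call:
move_arm(
  jaw=[1, 1, 1, 1, 1, 1, 1, 1, 1, 1],
  delta_pos=[
    [0, 0, 0.01],
    [0, 0, 0.025],
    [0, 0, 0.03],
    [0, 0, 0.03],
    [-0.03, -0.015, 0.01],
    [-0.03, -0.015, 0.01],
    [-0.03, -0.015, 0],
    [-0.03, -0.015, 0],
    [-0.03, -0.015, 0],
    [0, 0, 0],
  ],
  yaw=[0, 0, 0, 0, 0, 0, 0, 0, 0, 0],
)

```text
time: 7.9
ee_pos: [0.3747, -0.3965, 0.3575]
tcp_rot: [179.9, 0.1, 16.1]
wrist_force: [0.4, 0.7, -0.7]
opening: 0.0001
grasp_force: 0.0
```

```bash
python3 - <<'E'
from h import *
b=camera("scene")
cv2.imwrite("pics/g.png",cv2.resize(b[130:380,150:450],(720,600),interpolation=cv2.INTER_CUBIC)[...,::-1])
E
```

```text
(no output)
```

View pics/g.png

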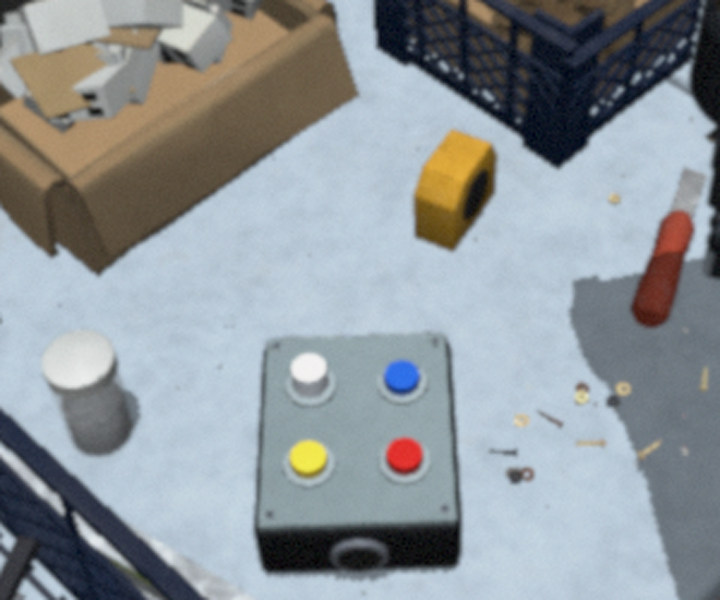

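Red (404,455), yellow (308,458) and blue (402,377) are in, and white (309,370) is out. The box and the other things haven't moved, and the hand is clear.

```bash
python3 -c "
from workcell import bot
print(bot.job_done())"
```

```text
the job is handed in; nothing more can be done
None
```

I pressed red, yellow and blue fully in, in that order, at about 6 N each; white is still out, the box, jar, tape measure and chisel look unmoved in the last picture, and I handed the job in with the hand clear (no verdict was returned).

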